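# Free the slicing board and hang it up

## Task

Put the biscuit stamp away upright in the yellow tray without dropping it, then free the white slicing board from its blue holder: press down the end with the green spot until the end with the hand slot tips up, and take it by that end. Hang the board by its hand slot on the orange hook, so that it hangs still and straight down; leave the other things on the table alone.

Things in the scene. Friction and masses are not known exactly. Their poses are not given: they have to be found in the camera images.
- holder: Fixed blue block on the table, 255 mm long (x), 130 wide (y), 50 high. A slot in its top (x -83 to +117, y -32 to +32 mm) holds the white board flush. Origin: on the underside, straight below the rocker's axis. +x points to the hand-slot end of the board, -x to the end to press.
- rocker (a joint): Rocker plate in the holder that carries the board; pivots about the holder's y axis, 34 mm above the table. 0 = level (board flush), 0.36 rad = fully tipped: press end down, hand-slot end up (board's end about 35 mm above the block). Stiff: stays where it is left, also with the board on it. Pressing 58 mm from the axis takes 3 to 5 N; that place goes down 20 mm.
- board: Loose white slicing board, 190 x 58 x 10 mm, 0.13 to 0.22 kg. Origin: centre of underside; x along it to the hand-slot end, z out of its top. Starts flush in the holder, origin at holder x = +17 mm, top 50 mm above the table; gaps of 3 to 5 mm all round, too narrow for fingers. Green spot 24 mm across at x = -75 mm: end to press. Once tipped it can be pinched across its width.
- board_slot (a point): Centre of the board's rectangular hand slot (right through; 44 mm along the board's x, 34 mm across), at board x = +61 mm, mid-thickness. A 12 mm bar closes the end of the board beyond it; 12 mm rails on either side.
- stamp: Biscuit stamp standing on the board: terracotta disc 54 mm across, 14 mm thick, with an upright dark wooden handle, 26 mm across between 40 and 75 mm above the underside; 84 mm high in all. Origin: centre of the underside; z up along the handle. 0.11 to 0.22 kg.
- tray: Fixed yellow plastic tray, 160 mm (x) x 200 mm (y), 22 mm high, walls and floor 4 mm. Origin: centre of its underside. A ring cutter lies in part of it.
- hook: Fixed stand: dark foot 130 x 110 x 12 mm, green post 16 mm thick and 270 mm high, orange hook of 8 mm round wire. In its frame the arm runs level from the post along -x, centre line at height 235 mm, to x = -85 mm, then turns up at 45 degrees to its tip at x = -107 mm, height 257 mm. Origin: on the table, at the post's axis; the hook points to -x, roughly towards the robot.
- hook_seat (a point): Point on the centre line of the level part of the hook's arm, at stand x = -60 mm, height 235 mm: the board is to hang here, anywhere along the level arm.
- ring_cutter: round steel biscuit cutter, an open ring 60 mm across and 28 mm high, lying in the yellow tray; bystander. Origin: centre of its underside.
- sugar_jar: glass jar with a red cap, 72 mm across, 110 mm high; bystander. Origin: centre of its underside.
- bowl: steel bowl, 120 mm across, 60 mm high; bystander. Origin: centre of its underside.
- powder_tin: red tin with a paper label, 64 mm across, 90 mm high; bystander. Origin: centre of its underside.
- jug: clear plastic measuring mug, 72 mm across, 85 mm high; bystander. Origin: centre of its underside.
- spatula: spatula lying flat on the table, 280 mm long; bystander.
- butter_box: cardboard box, 110 x 60 x 45 mm; bystander. Origin: centre of its underside.
Mind the look-alikes: they are no part of the job. There is more than one size of the board; the one meant has the size given above.

How it is judged:
On the way, in this order (a step that is already met when the one before it is completed fails the run):
1. the stamp stands upright in the tray, let go (x of stamp in the frame of tray between -0.058 and 0.058 m and y of stamp in the frame of tray between -0.078 and 0.078 m and z of stamp in the frame of tray between -0.005 and 0.015 m and angle between stamp's own z axis and vertical below 0.15 rad and contact force between the fingers and stamp below 0.1 N), for 0.2 s.
2. the board has been tipped on its rocker, the hand-slot end up out of the holder (value of joint rocker above 0.22 rad and z of board_slot in the frame of holder above 0.055 m and x of board_slot in the frame of holder above 0.05 m and angle between board's own z axis and vertical above 0.18 rad), for 0.1 s.
3. the board is lifted clear of the holder (height (world z) of board above 0.1 m and contact force between board and holder below 0.1 N), for 0.1 s.
At the end, for the whole second after the job is handed in: The board hangs on the hook: the level arm passes through its hand slot, its long axis within 0.35 rad of vertical with the slot end up, speed under 0.08 m/s, let go. The stamp stands upright (within 0.15 rad) on the floor of the tray, its whole disc inside the walls, at rest, let go (all of step 1 and x of hook_seat in the frame of board between 0.045 and 0.09 m and y of hook_seat in the frame of board between -0.02 and 0.02 m and z of hook_seat in the frame of board between -0.06 and 0.06 m and angle between board's own x axis and vertical below 0.35 rad and contact force between the fingers and board below 0.1 N and linear speed of board below 0.08 m/s and linear speed of stamp below 0.05 m/s); the robot touches nothing.
It fails at once if one of the other loose things (ring cutter, jar, bowl, tin, jug, spatula, box) is moved by more than 40 mm (distance of any of ring_cutter, sugar_jar, bowl, powder_tin, jug, spatula, butter_box from where it was at the start of the episode above 0.04 m).
It fails at once if one of them is tipped by more than 0.5 rad (angle between any of ring_cutter, sugar_jar, bowl, powder_tin, jug, butter_box's own z axis and vertical above 0.5 rad).
It fails at once if the stamp is dropped (falls freely faster than 0.7 m/s, about 25 mm) (linear speed of stamp above 0.7 m/s and contact force between the fingers and stamp below 0.1 N).
It also fails if it takes over 72 s, if anything falls off the work surface, if the arm or the gripper's body presses on something with over 40 N, if the wrist force passes 120 N, or if a joint passes its speed limit or range.

## Robot

A 6-joint arm with a two-finger parallel gripper is mounted at the origin on the work surface. World frame = base frame: x ahead of the robot, y to its left, z up, the work surface at z = 0. Lengths are in m, angles in rad, forces in N, time in s.
With the tool pointing down it reaches from about 0.275 to 0.725 m from the base axis. Payload 15.9 kg.
Tool frame: the origin (TCP) lies on the centre line of the jaws, within the pads' length; the fingertips stand 14 mm ahead of it and the grasp point (between the pads) lies 5 mm behind it; z points along the fingers, x is the direction in which the jaws open and shut, and the axes are right-handed (so a half turn about z gives the same grasp; the last joint's range is limited). The gripper opens to 85 mm and grips with 20 to 120 N. Pads are 22 mm wide; open, the fingers measure 114 mm over their backs; the gripper's body (76 mm by 85 mm) begins 54 mm behind the grasp point. The pads swing forward as they close: fully open they stand 13 mm farther back than shut.
Start: joints at [-1.339, 0.213, -0.034, 1.323, 0, 1.571], TCP at [0.115, -0.487, 0.245] pointing down, gripper open.
Joint ranges: [-2.98, 2.98], [-0.74, 1.72], [-1.14, 1.35], [-2.1, 2.04], [-1.57, 1.44], [-3.14, 3.14]. Speed limits (rad/s): [1.89, 1.89, 2.39, 2.57, 3.14, 3.14].

## Interface

Orientations are given as a unit quaternion [w, x, y, z].
In Python, from station import manip, eyes, workorder gives the robot as it stands.
- The arm moves only by the shell command python3 -m inch 'ROWS' [FORCE]. ROWS is JSON, a list that holds one entry, the list of rows, each a list of 7 numbers: the shift along the tool's x, y, z in mm, then the turn, a rotation vector about the tool's x, y, z in degrees, then the opening in per cent of the stroke, from 0 (shut) to 100 (fully open). In form: [[[x, y, z, wx, wy, wz, jaw], ...]]. A call has exactly 10 rows; each row is the pose to reach, as a shift and turn from the pose commanded when the call began, along the tool's axes at that moment; what a row does not reach only later rows make up. A row lasts 1/10 s, in which the tool goes at most 50 mm and 8.59 degrees, less where a joint would pass 70% of its speed; a pose out of reach is approached as far as the arm can. A call with a gripper value outside its range is refused whole. The fingers move at their own pace and stop on an object; FORCE is the grip in N (left out, the last holds). Time passes only in rows, so rows that repeat a pose let the fingers close, or fill a call up. It gives the time, the measured TCP pose, the force and the opening at its end, in the units of the state.
- manip.state(): the state, without advancing time (a new reading comes with each control period).
- eyes.capture(name): name is "side" or "top" or "wrist"; returns a dict with "frame" (384x512x3 uint8, red, green, blue), "intrinsics" (3x3 intrinsics, pixels), "R" (3x3) and "t" (3): a world point X has camera coordinates R X + t; the wrist camera has in their place "mount" (4x4, takes a point from camera to tool coordinates, whose origin is the TCP and whose axes are the tool frame's). Camera axes: x right, y down, z forward; pixel columns grow to the right and rows downward; lengths in m; the calibration is good to about 2 mm. The wrist camera is an equidistant fisheye: a pixel r from the principal point sees the ray r / f radians off the axis. A picture is of the moment at which its call begins: read the wrist's pose just before it. There is no depth.
- workorder.hand_in(): hands the job in, once; it reports no verdict.
The state is a dict: "time_s": time; "joint_positions": joint angles; "qd": joint speeds; "joint_efforts": joint torques, N m; "tcp_pos": TCP position; "tcp_rot": TCP orientation; "ft_force": force on the tool from outside, world axes, zero at the start; "ft_torque": the same for the moment, N m; "width": finger opening in m.
Only numpy, scipy, OpenCV 4.12 (cv2) and the standard library are available. Lean on these libraries where they do the work, as an engineer would, in place of code of your own. Each camera call takes 0.05 s, during which the arm holds its last target.

## Working session

There is one attempt and no reset: what is moved stays moved. The work goes in short steps, Python scripts to look and compute and a shell command to move; the robot and the scene stay as the last step left them, time stands still between calls to the robot, and variables do not carry over. Pictures are saved under pics/ and viewed, and the job is handed in when it is done.

```bash
ls; mkdir -p pics
python3 - <<'E'
from station import manip, eyes
import cv2,pickle
s=manip.state(); print(s)
for n in ("side","top","wrist"):
    s=manip.state();c=eyes.capture(n); c['state']=s
    pickle.dump(c,open(f'pics/{n}0.pkl','wb'))
    cv2.imwrite(f'pics/{n}0.png',c['frame'][:,:,::-1])
    print(n,c['intrinsics'],c.get('R'),c.get('t'),c.get('mount'))
E
```

```text
pics
{'time_s': 0.0, 'joint_positions': array([-1.33902606e+00,  2.13371047e-01, -3.50726042e-02,  1.32349687e+00,
       -2.31150514e-05,  1.57078951e+00]), 'qd': array([ 1.21947289e-03, -4.03151878e-04, -9.64359878e-05,  1.89138596e-03,
        4.61001650e-04,  1.01151565e-05]), 'joint_efforts': array([ 6.16650810e-03, -6.86163497e+01,  4.87118554e+01,  1.76876370e-02,
        5.71963883e-04, -4.07508378e-05]), 'tcp_pos': array([ 0.11476762, -0.48631023,  0.24480335]), 'tcp_rot': array([-3.45985624e-04,  7.84125967e-01, -6.20601435e-01, -4.55767443e-04]), 'ft_force': array([-0.51396057,  0.64804159,  0.11802811]), 'ft_torque': array([ 0.03444425, -0.01861344, -0.02377276]), 'width': 0.08512206752717963}
side [[429.05834678   0.         258.35046233]
 [  0.         429.05834678 189.16054345]
 [  0.           0.           1.        ]] [[ 0.89917025 -0.43714375  0.01995525]
 [-0.2775328  -0.60493313 -0.7463454 ]
 [ 0.33833181  0.66555334 -0.6652596 ]] [-0.46009399  0.25885594  1.34369106] None
top [[435.67224465   0.         256.15466924]
 [  0.         435.67224465 189.68065209]
 [  0.           0.           1.        ]] [[-0.00185289 -0.99996414 -0.00826389]
 [-0.9844675   0.00327484 -0.17553636]
 [ 0.17555713  0.00781028 -0.98443826]] [-0.00472314  0.52163249  1.44047679] None
wrist [[297.31863964   0.         259.19641004]
 [  0.         297.31863964 191.46374521]
 [  0.           0.           1.        ]] None None [[ 9.99999697e-01 -7.59585025e-04  1.68101315e-04 -5.32734191e-04]
 [ 6.66264065e-04  9.47745007e-01  3.19028146e-01 -8.23802472e-02]
 [-4.01646184e-04 -3.19027937e-01  9.47745226e-01 -1.28070819e-01]
 [ 0.00000000e+00  0.00000000e+00  0.00000000e+00  1.00000000e+00]]
```

View pics/side0.png

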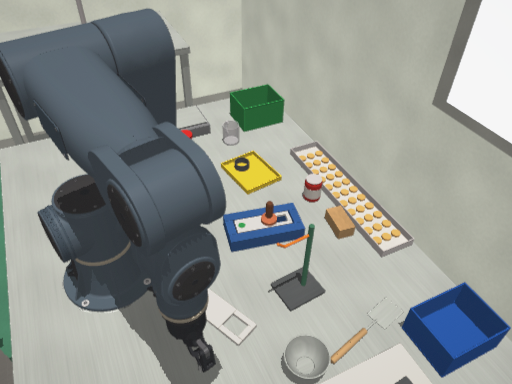

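View pics/top0.png

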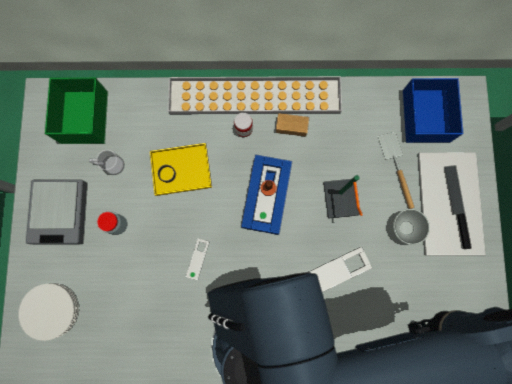

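View pics/wrist0.png

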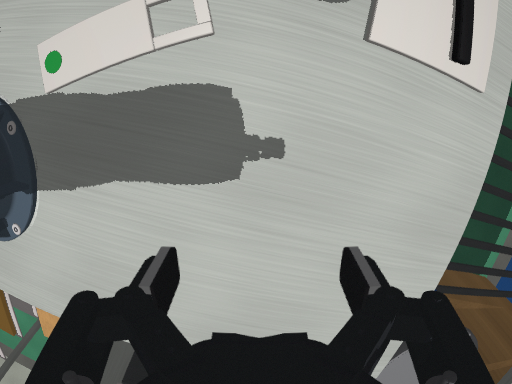

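```bash
cat > h.py <<'E'
import numpy as np,cv2,pickle
from scipy.spatial.transform import Rotation as Ro
def load(n): return pickle.load(open(f'pics/{n}.pkl','rb'))
def snap(n,tag):
    from station import manip,eyes
    s=manip.state();c=eyes.capture(n);c['state']=s
    pickle.dump(c,open(f'pics/{n}{tag}.pkl','wb'))
    cv2.imwrite(f'pics/{n}{tag}.png',c['frame'][:,:,::-1]); return c
def rot(q): return Ro.from_quat([q[1],q[2],q[3],q[0]]).as_matrix()
def ray(c,uv):
    K=c['intrinsics'];x=(uv[0]-K[0,2])/K[0,0];y=(uv[1]-K[1,2])/K[1,1]
    if 'mount' in c and c['mount'] is not None:
        r=np.hypot(x,y);d=np.array([x/r*np.sin(r),y/r*np.sin(r),np.cos(r)]) if r>0 else np.array([0,0,1.])
        M=c['mount'];R=rot(c['state']['tcp_rot']);p=c['state']['tcp_pos']
        return R@M[:3,3]+p, R@M[:3,:3]@d
    d=np.array([x,y,1.]);return -c['R'].T@c['t'], c['R'].T@d
def onz(c,uv,z):
    o,d=ray(c,uv);return o+d*(z-o[2])/d[2]
def two(c1,u1,c2,u2):
    o1,d1=ray(c1,u1);o2,d2=ray(c2,u2);d1=d1/np.linalg.norm(d1);d2=d2/np.linalg.norm(d2)
    A=np.stack([d1,-d2],1);s=np.linalg.lstsq(A,o2-o1,rcond=None)[0]
    a=o1+s[0]*d1;b=o2+s[1]*d2;return (a+b)/2,np.linalg.norm(a-b)
def proj(c,X):
    X=np.asarray(X,float)
    if c.get('mount') is not None:
        M=c['mount'];R=rot(c['state']['tcp_rot']);p=c['state']['tcp_pos']
        q=M[:3,:3].T@(R.T@(X-p)-M[:3,3]);th=np.arctan2(np.hypot(q[0],q[1]),q[2]);n=np.hypot(q[0],q[1])
        v=q[:2]/n*th
    else:
        q=c['R']@X+c['t'];v=q[:2]/q[2]
    K=c['intrinsics'];return v*[K[0,0],K[1,1]]+[K[0,2],K[1,2]]
def crop(c,x0,y0,x1,y1,k,name):
    f=c['frame'][y0:y1,x0:x1,::-1];cv2.imwrite(name,cv2.resize(f,None,fx=k,fy=k,interpolation=cv2.INTER_CUBIC))
def mask(c,lo,hi):
    return cv2.inRange(cv2.cvtColor(c['frame'],cv2.COLOR_RGB2HSV),np.array(lo),np.array(hi))
def comps(m,amin=15):
    n,l,s,ce=cv2.connectedComponentsWithStats(m);return [(s[i].tolist(),ce[i].round(1).tolist(),l==i) for i in range(1,n) if s[i,4]>=amin]
E
python3 - <<'E'
from h import *
t=load('top0');s=load('side0')
crop(t,140,120,380,260,3,'pics/tc.png');crop(s,210,120,350,310,3,'pics/sc.png')
for nm,lo,hi in (('blue',(100,120,60),(125,255,255)),('yellow',(22,120,80),(35,255,255)),('green',(45,100,50),(85,255,255)),('orange',(3,150,120),(18,255,255))):
    for im,n in ((t,'top'),(s,'side')):
        for st,ce,m in comps(mask(im,lo,hi)):
            r=cv2.minAreaRect(np.argwhere(m)[:,::-1].astype(np.float32)); print(nm,n,st,ce,np.round(cv2.boxPoints(r),1).tolist())
E
```

```text
blue top [410, 78, 53, 64, 1935] [432.4, 110.0] [[409.8999938964844, 79.0999984741211], [458.70001220703125, 76.0], [462.8999938964844, 140.1999969482422], [414.1000061035156, 143.3000030517578]]
blue top [242, 155, 49, 79, 1741] [266.0, 194.5] [[240.6999969482422, 227.1999969482422], [253.8000030517578, 154.1999969482422], [291.29998779296875, 160.89999389648438], [278.29998779296875, 233.89999389648438]]
blue top [265, 171, 10, 9, 72] [269.7, 175.3] [[264.79998779296875, 178.8000030517578], [266.5, 170.5], [274.79998779296875, 172.1999969482422], [273.1000061035156, 180.39999389648438]]
blue side [224, 203, 81, 48, 1817] [262.6, 229.1] [[221.89999389648438, 215.1999969482422], [298.6000061035156, 200.1999969482422], [305.6000061035156, 236.39999389648438], [229.0, 251.39999389648438]]
blue side [277, 216, 9, 6, 35] [280.6, 218.5] [[276.29998779296875, 217.3000030517578], [284.29998779296875, 215.6999969482422], [285.1000061035156, 219.60000610351562], [277.0, 221.1999969482422]]
blue side [402, 283, 108, 94, 5832] [453.8, 328.1] [[395.8999938964844, 320.1000061035156], [461.5, 267.
[... 1798 characters left out ...]
e [239, 223, 6, 4, 21] [241.4, 224.6] [[239.0, 223.0], [244.0, 223.0], [244.0, 226.0], [239.0, 226.0]]
orange top [261, 182, 15, 13, 88] [268.5, 189.3] [[261.0, 182.0], [275.0, 182.0], [275.0, 194.0], [261.0, 194.0]]
orange top [354, 182, 8, 33, 79] [356.7, 197.6] [[352.0, 182.39999389648438], [355.20001220703125, 181.8000030517578], [361.3999938964844, 213.89999389648438], [358.20001220703125, 214.5]]
orange side [262, 214, 14, 11, 105] [268.6, 219.3] [[262.0, 214.0], [275.0, 214.0], [275.0, 224.0], [262.0, 224.0]]
orange side [277, 234, 32, 13, 80] [293.1, 241.2] [[276.70001220703125, 243.10000610351562], [308.0, 234.0], [309.6000061035156, 239.39999389648438], [278.29998779296875, 248.5]]
```

View pics/tc.png

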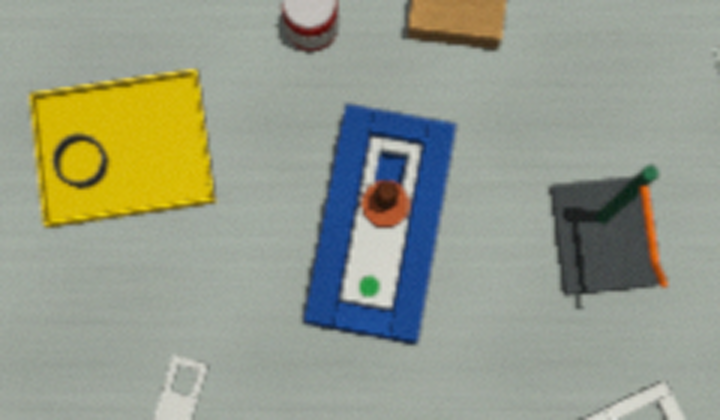

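View pics/sc.png

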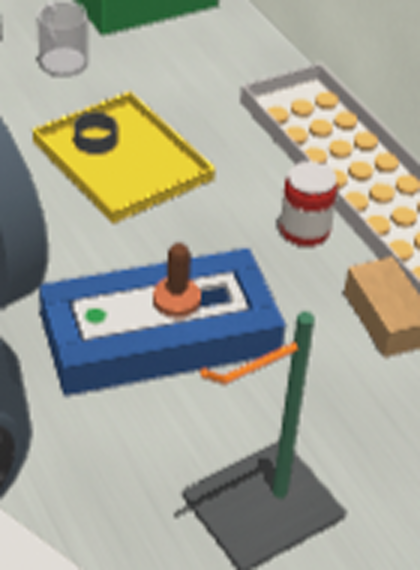

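Run:
```python
from h import *
t=load('top0');s=load('side0')
p=lambda *a:print(*[np.round(x,4) if not isinstance(x,str) else x for x in a])
# tray top rim corners
H=[onz(t,u,.05) for u in ((255.0,154.5),(292,161.0),(278.5,234.5),(241.3,227.5))]
for h in H:p('holder',h)
p('hc',np.mean(H,0)); 
for a,b in ((0,1),(1,2),(2,3),(3,0)): p(np.linalg.norm(H[a]-H[b]))
g=onz(t,(262.5,215.1),.05);p('green',g)
d=(H[0]+H[1]-H[2]-H[3]);d/=np.linalg.norm(d);p('xdir',d,'yaw',np.degrees(np.arctan2(d[1],d[0])))
T=[onz(t,u,.022) for u in ((150.3,151.5),(206,143.5),(211.8,187.5),(155.3,195.5))]
for h in T:p('tray',h)
p('tc',np.mean(T,0))
for a,b in ((0,1),(1,2),(2,3),(3,0)): p(np.linalg.norm(T[a]-T[b]))
p('cutter',onz(t,(140+80/3,120+161/3),.03))
p('stamp disc low pt',onz(t,(268.6,188.9),.064),onz(s,(268.6,218.6),.064))
p('stamp top', two(t,(140+386/3,120+190/3),s,(210+178/3,120+249/3)))
p('post top',two(t,(355.9,177.5),s,(210+306/3,120+318/3)))
p('hook tip',two(t,(140+664/3,120+285/3),s,(210+203/3,120+374/3)))
p('hook bend',two(t,(140+657/3,120+257/3),s,(210+226/3,120+380/3)))
p('hook root',two(t,(140+648/3,120+190/3),s,(210+296/3,120+347/3)))
for h,n in (((270,0,0),''),):pass
for u in ((357.5,213.5),(354.6,183)): p('h235',onz(t,u,.235))
```

```text
holder [ 0.6443 -0.0023  0.05  ]
holder [ 0.6208 -0.1296  0.05  ]
holder [ 0.3686 -0.0805  0.05  ]
holder [0.3923 0.0439 0.05  ]
hc [ 0.5065 -0.0421  0.05  ]
0.1295
0.2569
0.1266
0.2562
green [ 0.4339 -0.0273  0.05  ]
xdir [ 0.9825 -0.186   0.    ] yaw -10.7205
tray [0.6641 0.3676 0.022 ]
tray [0.6925 0.1713 0.022 ]
tray [0.5341 0.1482 0.022 ]
tray [0.5066 0.3438 0.022 ]
tc [0.5993 0.2577 0.022 ]
0.1984
0.1601
0.1975
0.1593
cutter [0.5821 0.3053 0.03  ]
stamp disc low pt [ 0.521  -0.0482  0.064 ] [ 0.5222 -0.0542  0.064 ]Traceback (most recent call last):
  File "<stdin>", line 17, in <module>
  File "<stdin>", line 3, in <lambda>
    return _wrapfunc(a, 'round', decimals=decimals, out=out)
    return _wrapit(obj, method, *args, **kwds)
    conv = _array_converter(obj)
ValueError: setting an array element with a sequence. The requested array has an inhomogeneous shape after 1 dimensions. The detected shape was (2,) + inhomogeneous part.
```

Run:
```python
from h import *
t=load('top0');s=load('side0')
def p(n,x):print(n,np.round(x[0],4),round(x[1],4))
p('stamp top', two(t,(140+386/3,120+190/3),s,(210+178/3,120+249/3)))
p('post top',two(t,(355.9,177.5),s,(210+306/3,120+318/3)))
p('hook tip',two(t,(140+664/3,120+285/3),s,(210+203/3,120+374/3)))
p('hook bend',two(t,(140+657/3,120+257/3),s,(210+226/3,120+380/3)))
p('hook root',two(t,(140+648/3,120+190/3),s,(210+296/3,120+347/3)))
for n,u in (('tip257',(140+664/3,120+285/3)),): print(n,onz(t,u,.257))
for n,u in (('root235',(140+648/3,120+190/3)),('bend235',(140+657/3,120+250/3))): print(n,onz(t,u,.235))
print('foot',[onz(t,(140+a/3,120+b/3),.012).round(4) for a,b in ((549,186),(645,180),(665,286),(563,295))])
print('bystanders',[onz(t,u,z).round(3) for u,z in (((108,222),.11),((113,163),.04),((243,125),.09),((293,125),.045),((197,260),0.01))])
print('large board',[onz(t,u,0.01).round(3) for u in ((363,249),(371,267),(316,270))])
```

```text
stamp top [ 0.5269 -0.0469  0.1284] 0.0015
post top [ 0.5187 -0.2988  0.2642] 0.0019
hook tip [ 0.4094 -0.3115  0.2555] 0.0009
hook bend [ 0.4372 -0.3101  0.2333] 0.0044
hook root [ 0.5072 -0.3047  0.237 ] 0.0031
tip257 [ 0.40881029 -0.31103239  0.257     ]
root235 [ 0.50612122 -0.30453536  0.235     ]
bend235 [ 0.44602297 -0.31084344  0.235     ]
foot [array([ 0.5542, -0.2397,  0.012 ]), array([ 0.561 , -0.3517,  0.012 ]), array([ 0.4366, -0.3695,  0.012 ]), array([ 0.4266, -0.2521,  0.012 ])]
bystanders [array([0.406, 0.472, 0.11 ]), array([0.619, 0.491, 0.04 ]), array([0.737, 0.038, 0.09 ]), array([ 0.752, -0.136,  0.045]), array([0.286, 0.196, 0.01 ])]
large board [array([ 0.322, -0.369,  0.01 ]), array([ 0.261, -0.394,  0.01 ]), array([ 0.252, -0.208,  0.01 ])]
```

```bash
cat >> h.py <<'E'
def az(a,tilt=0.,yawonly=True):
    """tool pointing down, tool x at world azimuth a deg; tilt deg: then pitched about tool x"""
    a=np.radians(a);x=np.array([np.cos(a),np.sin(a),0]);z=np.array([0,0,-1.]);y=np.cross(z,x)
    R=np.stack([x,y,z],1); return R@Ro.from_rotvec([np.radians(tilt),0,0]).as_matrix()
def go(pos,R,base=None):
    from station import manip
    if base is None:
        s=manip.state();p0,R0=s['tcp_pos'],rot(s['tcp_rot'])
    else: p0,R0=base
    d=R0.T@(np.asarray(pos)-p0)*1000;w=np.degrees(Ro.from_matrix(R0.T@R).as_rotvec())
    print('shift',d.round(1),'turn',w.round(2))
E
python3 -c "
from h import *
go([.28,-.2,.245],az(-76.7));go([.28,-.2,.245],az(-100.7))"
```

```text
shift [-2.408e+02 -2.266e+02  1.000e-01] turn [-0.    0.05 -0.02]
shift [-2.408e+02 -2.266e+02  1.000e-01] turn [1.000e-02 5.000e-02 2.398e+01]
```

```bash
python3 -m inch '[[[-24,-23,0,0,0,0,100],[-48,-45,0,0,0,0,100],[-72,-68,0,0,0,0,100],[-96,-90,0,0,0,0,100],[-120,-113,0,0,0,0,100],[-144,-136,0,0,0,0,100],[-168,-158,0,0,0,0,100],[-192,-181,0,0,0,0,100],[-216,-204,0,0,0,0,100],[-240,-227,0,0,0,0,100]]]' 30; python3 -c "
from h import *
from station import manip
s=manip.state();print(s['joint_positions'].round(3),s['tcp_pos'])
c=snap('wrist','1')
go([.45,-.05,.245],az(-100.7));go([.45,-.05,.245],az(79.3))"
```

```text
time_s: 1.15
tcp_pos: [0.281, -0.1996, 0.2453]
tcp_rot: [-0.0, 0.784, -0.621, 0.0]
ft_force: [1.6, -0.6, 0.2]
width: 0.0852
[-0.618 -0.107 -0.375  1.303 -0.     2.292] [ 0.28096584 -0.19960846  0.24528921]
shift [-104.  -196.8    0.6] turn [-0.05  0.08 24.07]
shift [-104.  -196.8    0.6] turn [-1.1000e-01 -7.0000e-02 -1.5593e+02]
```

View pics/wrist1.png

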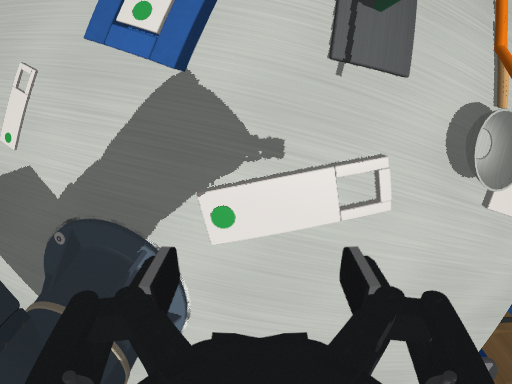

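```bash
python3 -m inch '[[[-10,-20,0,0,0,-8.5,100],[-20,-40,0,0,0,-17,100],[-31,-59,0,0,0,-25.5,100],[-41,-79,0,0,0,-34,100],[-52,-98,0,0,0,-42.5,100],[-62,-118,0,0,0,-51,100],[-73,-138,0,0,0,-59.5,100],[-83,-158,0,0,0,-68,100],[-94,-177,0,0,0,-76.5,100],[-104,-197,0,0,0,-85,100]]]' 30; python3 -m inch '[[[0,0,0,0,0,-8.5,100],[0,0,0,0,0,-17,100],[0,0,0,0,0,-25.5,100],[0,0,0,0,0,-34,100],[0,0,0,0,0,-42.5,100],[0,0,0,0,0,-51,100],[0,0,0,0,0,-59.5,100],[0,0,0,0,0,-68,100],[0,0,0,0,0,-71,100],[0,0,0,0,0,-71,100]]]';python3 -c "
from h import *
from station import manip
s=manip.state();print(s['joint_positions'].round(3),s['tcp_pos'])
c=snap('wrist','2');print(c['state']['tcp_pos'],rot(c['state']['tcp_rot']).round(3))
"
```

```text
time_s: 2.2
tcp_pos: [0.4489, -0.0537, 0.2451]
tcp_rot: [-0.0, 0.997, 0.075, -0.0]
ft_force: [0.3, -0.2, 0.2]
width: 0.0853
time_s: 3.2
tcp_pos: [0.4484, -0.0544, 0.2451]
tcp_rot: [-0.0, 0.77, 0.638, -0.0]
ft_force: [-0.1, -0.4, 0.3]
width: 0.0855
[-0.121  0.114 -0.153  1.304 -0.     0.066] [ 0.44837279 -0.05444261  0.24513894]
[ 0.44837279 -0.05444261  0.24513894] [[ 0.185  0.983 -0.   ]
 [ 0.983 -0.185  0.   ]
 [-0.    -0.    -1.   ]]
```

View pics/wrist2.png

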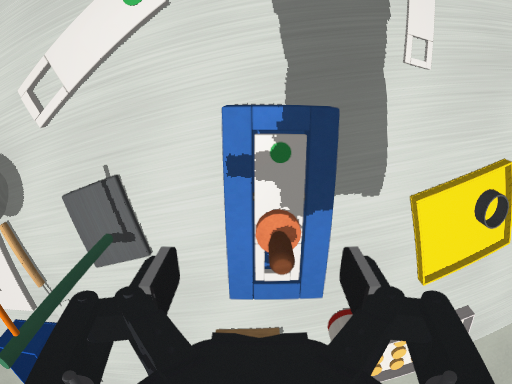

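Run:
```python
from h import *
c=load('wrist2');t=load('top0');s=load('side0')
m=mask(c,(3,130,110),(14,255,255))
for st,ce,mm in comps(m,60): print(st,ce,cv2.minEnclosingCircle(np.argwhere(mm)[:,::-1].astype(np.float32)))
g=mask(c,(45,100,50),(85,255,255))
for st,ce,mm in comps(g,60):print('g',st,ce,onz(c,ce,.05))
for u in ((278,231),(256,231),(302,231),(278,209)):print(u,onz(c,u,.064).round(4))
print('top',onz(c,(283,266),.133))
H=[onz(c,u,.05) for u in ((222,107),(339,107),(322,297),(231,298))]
print(np.round(H,4),np.mean(H,0).round(4))
T=[onz(c,u,.022) for u in ((410,195),(424,283))];print(T)
crop(c,200,90,360,310,3,'pics/wc.png')
```

```text
[256, 210, 45, 42, 1126] [277.1, 227.4] ((277.6070861816406, 231.84754943847656), 22.55702781677246)
[273, 259, 19, 15, 210] [281.7, 266.2] ((281.9166564941406, 267.0), 9.138303756713867)
[0, 305, 20, 31, 180] [8.4, 321.4] ((8.5, 320.0), 17.241039276123047)
g [123, 0, 19, 6, 71] [131.7, 1.7] [ 0.22432893 -0.15901551  0.05      ]
g [270, 142, 21, 21, 334] [280.1, 152.1] [ 0.4339405  -0.02773599  0.05      ]
g [0, 234, 113, 135, 2138] [49.5, 305.0] [ 0.61459054 -0.46414689  0.05      ]
(278, 231) [ 0.5217 -0.0457  0.064 ]
(256, 231) [ 0.5169 -0.0707  0.064 ]
(302, 231) [ 0.5272 -0.0182  0.064 ]
(278, 209) [ 0.4945 -0.0412  0.064 ]
top [ 0.52539372 -0.04540371  0.133     ]
[[ 0.3728 -0.0806  0.05  ]
 [ 0.3949  0.0453  0.05  ]
 [ 0.6438 -0.0018  0.05  ]
 [ 0.6198 -0.126   0.05  ]] [ 0.5078 -0.0408  0.05  ]
[array([0.5275882 , 0.14159884, 0.022     ]), array([0.69055228, 0.17595748, 0.022     ])]
```

View pics/wc.png

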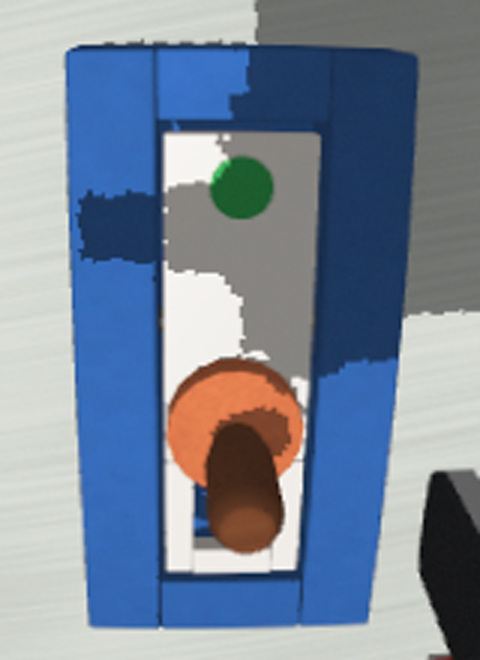

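```bash
python3 -c "
from h import *
go([.523,-.0465,.175],az(79.3));go([.523,-.0465,.104],az(79.3))"
```

```text
shift [21.8 71.8 70.1] turn [-0.02  0.   -0.11]
shift [ 21.8  71.8 141.1] turn [-0.02  0.   -0.11]
```

```bash
python3 -m inch '[[[5,18,12,0,0,0,100],[11,36,24,0,0,0,100],[16,54,36,0,0,0,100],[22,72,46,0,0,0,100],[22,72,60,0,0,0,100],[22,72,80,0,0,0,100],[22,72,100,0,0,0,100],[22,72,120,0,0,0,100],[22,72,135,0,0,0,100],[22,72,141,0,0,0,100]]]' 30; python3 -m inch '[[[0,0,0,0,0,0,60],[0,0,0,0,0,0,40],[0,0,0,0,0,0,20],[0,0,0,0,0,0,20],[0,0,0,0,0,0,10],[0,0,0,0,0,0,0],[0,0,0,0,0,0,0],[0,0,0,0,0,0,0],[0,0,0,0,0,0,0],[0,0,0,0,0,0,0]]]' 30;python3 -c "
from h import *
c=snap('wrist','3');print(c['state']['tcp_pos'],rot(c['state']['tcp_rot']).round(3),c['state']['width'])
"
```

```text
time_s: 4.25
tcp_pos: [0.5225, -0.0461, 0.1028]
tcp_rot: [-0.001, 0.771, 0.637, -0.001]
ft_force: [-0.1, 0.3, -0.0]
width: 0.0856
time_s: 5.25
tcp_pos: [0.5238, -0.0463, 0.105]
tcp_rot: [0.0, 0.77, 0.638, 0.0]
ft_force: [-1.3, -0.1, 6.4]
width: 0.0252
[ 0.52377855 -0.0462794   0.10498465] [[ 0.186  0.983  0.001]
 [ 0.983 -0.186 -0.   ]
 [-0.     0.001 -1.   ]] 0.025165108700193298
```

View pics/wrist3.png

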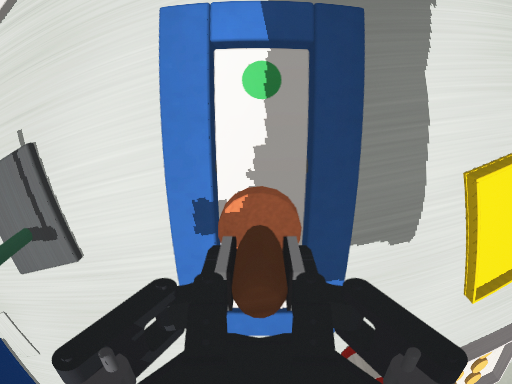

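```bash
python3 -m inch '[[[0,0,-4,0,0,0,0],[0,0,-12,0,0,0,0],[0,0,-22,0,0,0,0],[0,0,-32,0,0,0,0],[0,0,-42,0,0,0,0],[0,0,-50,0,0,0,0],[0,0,-56,0,0,0,0],[0,0,-60,0,0,0,0],[0,0,-60,0,0,0,0],[0,0,-60,0,0,0,0]]]' 40; python3 -c "
from h import *
from station import manip;print(manip.state()['width'])
go([.6155,.2145,.165],az(79.3));
c=snap('wrist','4')"
```

```text
time_s: 6.3
tcp_pos: [0.5232, -0.0462, 0.1641]
tcp_rot: [-0.0, 0.77, 0.638, -0.0]
ft_force: [0.0, -0.4, -2.9]
width: 0.0251
0.025077210081471988
shift [273.3  42.2  -1. ] turn [-0.02  0.   -0.02]
```

View pics/wrist4.png

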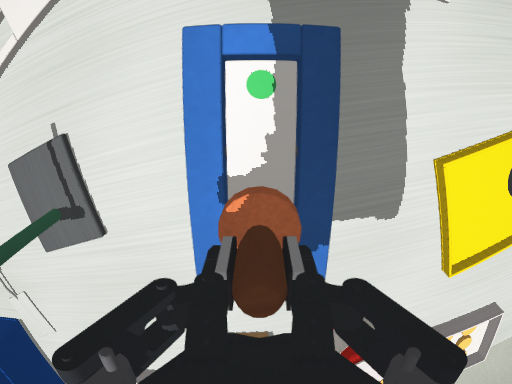

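```bash
python3 -m inch '[[[10,2,0,0,0,0,0],[35,5,0,0,0,0,0],[70,11,0,0,0,0,0],[105,16,0,0,0,0,0],[140,22,0,0,0,0,0],[175,27,0,0,0,0,0],[210,32,0,0,0,0,0],[242,37,0,0,0,0,0],[263,41,0,0,0,0,0],[273,42,0,0,0,0,0]]]' 40; python3 -c "
from h import *
from station import manip
c=snap('wrist','5');c2=snap('top','5')
go([.6155,.2145,.061],az(79.3));crop(c2,130,110,310,240,4,'pics/t5.png')"
```

```text
time_s: 7.35
tcp_pos: [0.6154, 0.2167, 0.1635]
tcp_rot: [-0.0, 0.77, 0.639, -0.0]
ft_force: [-0.8, -1.0, -1.4]
width: 0.0247
shift [ -0.9   0.5 102.6] turn [-0.04  0.02  0.06]
```

View pics/wrist5.png

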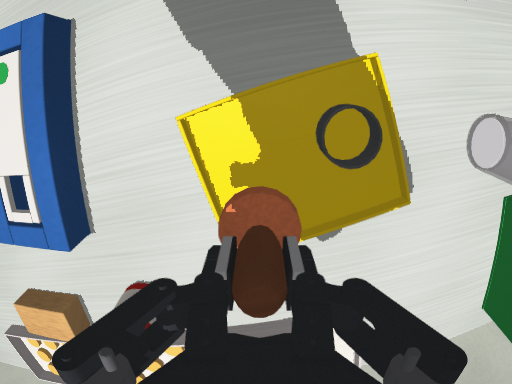

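View pics/t5.png

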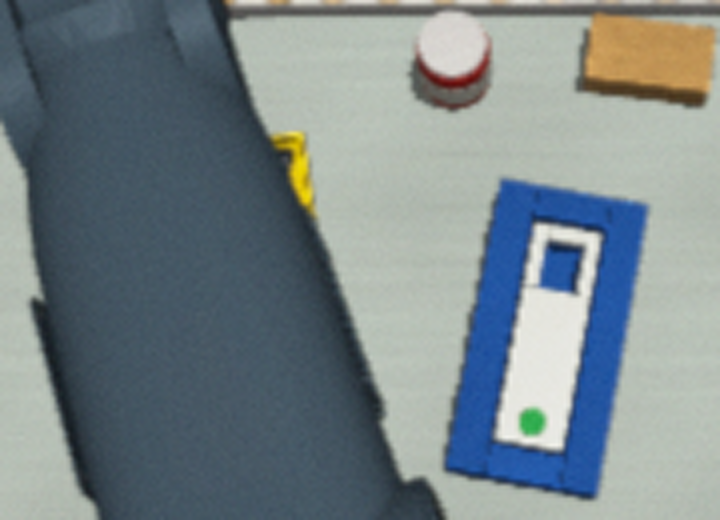

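```bash
python3 -c "
from h import *
c=load('wrist5')
P=[onz(c,u,.022) for u in ((178,118),(377,53),(410,204))];print(np.round(P,4))
cen=(P[0]+P[2])/2;print('centre',cen);yd=P[1]-P[0];yd/=np.linalg.norm(yd);xd=np.array([yd[1],-yd[0],0])
d=np.array([.6155,.2145,.022])-cen;print(d@xd,d@yd)
k=onz(c,(349,136),.028);print('cutter',k,(k-cen)@xd,(k-cen)@yd)
"
```

```text
[[0.5399 0.1552 0.022 ]
 [0.5107 0.3483 0.022 ]
 [0.6676 0.3708 0.022 ]]
centre [0.60374115 0.26299936 0.022     ]
0.004387622812207854 -0.04971124153456926
cutter [0.58450779 0.30672832 0.028     ] -0.01249046348642736 0.04610999704439144
```

```bash
python3 -m inch '[[[0,0,10,0,0,0,0],[0,0,28,0,0,0,0],[0,0,46,0,0,0,0],[0,0,64,0,0,0,0],[0,0,80,0,0,0,0],[0,0,90,0,0,0,0],[0,0,96,0,0,0,0],[0,0,100,0,0,0,0],[0,0,102,0,0,0,0],[0,0,102,0,0,0,0]]]' 40; python3 -c "
from h import *
c2=snap('side','6');crop(c2,200,120,320,220,5,'pics/s6.png')"
```

```text
time_s: 8.45
tcp_pos: [0.6155, 0.2142, 0.0625]
tcp_rot: [0.0, 0.77, 0.638, 0.0]
ft_force: [-0.1, -0.3, -1.2]
width: 0.0247
```

View pics/s6.png

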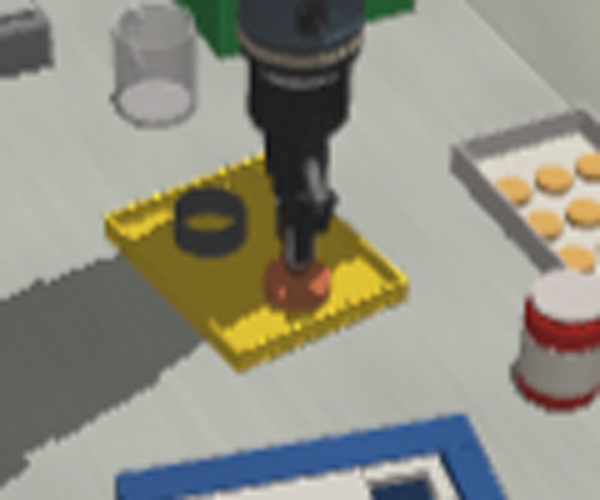

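```bash
python3 -m inch '[[[0,0,0.5,0,0,0,0],[0,0,1,0,0,0,0],[0,0,1.5,0,0,0,0],[0,0,2,0,0,0,0],[0,0,2.5,0,0,0,0],[0,0,3,0,0,0,0],[0,0,3.5,0,0,0,0],[0,0,3.5,0,0,0,0],[0,0,3.5,0,0,0,0],[0,0,3.5,0,0,0,0]]]' 40
```

```text
time_s: 9.5
tcp_pos: [0.6154, 0.2143, 0.0592]
tcp_rot: [0.0, 0.77, 0.638, 0.0]
ft_force: [-3.2, -0.8, 4.9]
width: 0.025
```

Contact felt (z force +6 N). Release slowly.

```bash
python3 -m inch '[[[0,0,0,0,0,0,30],[0,0,0,0,0,0,34],[0,0,0,0,0,0,40],[0,0,0,0,0,0,50],[0,0,0,0,0,0,60],[0,0,0,0,0,0,70],[0,0,0,0,0,0,80],[0,0,0,0,0,0,80],[0,0,-8,0,0,0,80],[0,0,-20,0,0,0,80]]]' 40; python3 -c "
from h import *
c=snap('wrist','7')
from station import manip
go([.53,.05,.2],az(79.3))"
```

```text
time_s: 10.5
tcp_pos: [0.615, 0.2141, 0.0791]
tcp_rot: [-0.0, 0.77, 0.638, -0.001]
ft_force: [-0.5, 0.6, 0.5]
width: 0.0684
shift [-177.6  -53.9 -118.4] turn [ 0.12 -0.07 -0.02]
```

View pics/wrist7.png

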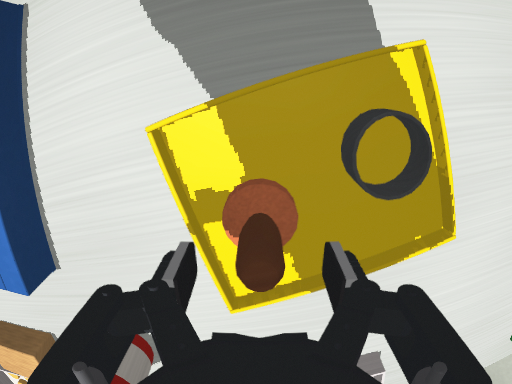

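```bash
python3 -m inch '[[[0,0,-15,0,0,0,80],[0,0,-40,0,0,0,80],[0,0,-65,0,0,0,80],[0,0,-90,0,0,0,80],[0,0,-105,0,0,0,80],[-20,-8,-115,0,0,0,60],[-55,-18,-118,0,0,0,40],[-95,-30,-118,0,0,0,20],[-140,-42,-118,0,0,0,0],[-178,-54,-118,0,0,0,0]]]' 40; python3 -c "
from h import *
go([.434,-.0275,.085],az(79.3))"
```

```text
time_s: 11.55
tcp_pos: [0.5283, 0.0478, 0.1977]
tcp_rot: [0.0, 0.77, 0.638, 0.0]
ft_force: [0.9, -0.6, 0.1]
width: -0.0003
shift [-91.5 -78.8 112.6] turn [ 0.08 -0.01 -0.02]
```

```bash
python3 -m inch '[[[-20,-17,8,0,0,0,0],[-40,-35,25,0,0,0,0],[-60,-52,45,0,0,0,0],[-80,-70,65,0,0,0,0],[-91,-79,85,0,0,0,0],[-91,-79,100,0,0,0,0],[-91,-79,110,0,0,0,0],[-91,-79,114,0,0,0,0],[-91,-79,116,0,0,0,0],[-91,-79,116,0,0,0,0]]]' 40; python3 -c "
from h import *
c=snap('wrist','8')
go([.434,-.0275,.062],az(79.3))
print([onz(c,u,.05) for u in [comps(mask(c,(45,100,50),(85,255,255)),60)[0][1]]],[ (x[0],x[1]) for x in comps(mask(c,(45,100,50),(85,255,255)),60)])"
```

```text
time_s: 12.55
tcp_pos: [0.4351, -0.0252, 0.0812]
tcp_rot: [0.0, 0.77, 0.638, 0.0]
ft_force: [0.7, 0.1, 0.3]
width: 0.0001
shift [-2.5 -0.7 19.3] turn [ 0.04 -0.    0.  ]
[array([ 0.42996919, -0.02797023,  0.05      ])] [([235, 218, 39, 28, 676], [252.2, 229.7]), ([0, 309, 44, 66, 885], [19.0, 337.6])]
```

View pics/wrist8.png

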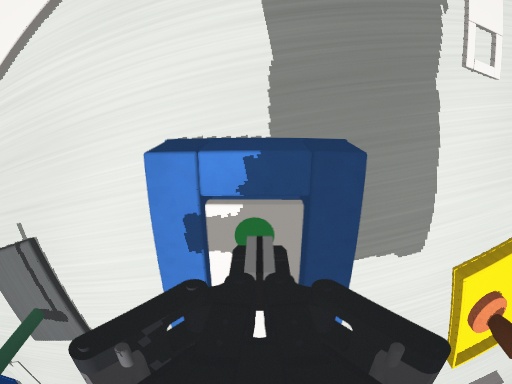

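```bash
python3 -m inch '[[[-1,-3,4,0,0,0,0],[-2,-6,8,0,0,0,0],[-2,-6,12,0,0,0,0],[-2,-6,16,0,0,0,0],[-2,-6,20,0,0,0,0],[-2,-6,23,0,0,0,0],[-2,-6,26,0,0,0,0],[-2,-6,29,0,0,0,0],[-2,-6,32,0,0,0,0],[-2,-6,34,0,0,0,0]]]' 40
```

```text
time_s: 13.6
tcp_pos: [0.4282, -0.0262, 0.0465]
tcp_rot: [-0.0, 0.77, 0.638, -0.0]
ft_force: [-4.3, 0.9, 3.1]
width: 0.0
```

```bash
python3 -m inch '[[[0,0,1,0,0,0,0],[0,0,2,0,0,0,0],[0,0,3,0,0,0,0],[0,0,4,0,0,0,0],[0,0,5,0,0,0,0],[0,0,5.5,0,0,0,0],[0,0,6,0,0,0,0],[0,0,6,0,0,0,0],[0,0,6,0,0,0,0],[0,0,6,0,0,0,0]]]' 40;  python3 -c "
from h import *
c=snap('top','9');s=snap('side','9');crop(s,210,170,330,270,5,'pics/s9.png')"
```

```text
time_s: 14.6
tcp_pos: [0.4287, -0.0262, 0.0422]
tcp_rot: [0.0, 0.77, 0.638, 0.001]
ft_force: [-16.6, 2.0, 41.8]
width: -0.0
```

View pics/s9.png

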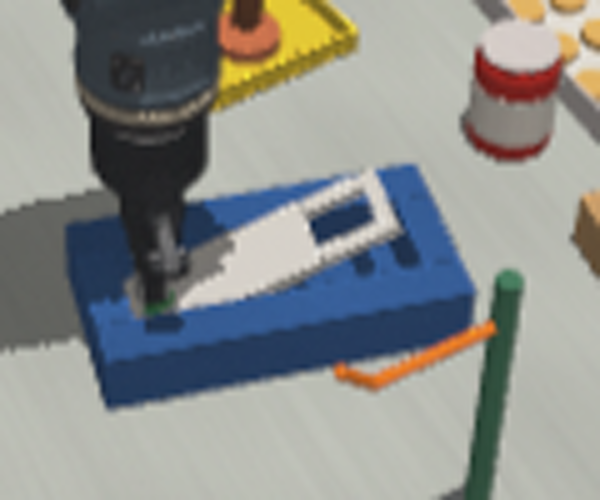

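```bash
python3 -m inch '[[[0,0,-8,0,0,0,0],[0,0,-20,0,0,0,0],[0,0,-40,0,0,0,0],[0,0,-60,0,0,0,0],[0,0,-80,0,0,0,30],[0,0,-100,0,0,0,60],[0,0,-112,0,0,0,100],[0,0,-118,0,0,0,100],[0,0,-120,0,0,0,100],[0,0,-120,0,0,0,100]]]' 40;  python3 -c "
from h import *
c=snap('wrist','10');s=snap('side','10');crop(s,210,170,330,270,5,'pics/s10.png');
print(c['state']['joint_positions'].round(3))
go([.53,-.048,.18],az(79.3,15));go([.5748,-.0543,.0817],az(79.3,15))"
```

```text
time_s: 15.7
tcp_pos: [0.4284, -0.0262, 0.1605]
tcp_rot: [-0.0, 0.77, 0.638, -0.0]
ft_force: [-0.4, -0.7, 0.4]
width: 0.0848
[-0.061  0.105 -0.382  1.085 -0.     0.126]
shift [ -2.5 104.1 -19.9] turn [14.95  0.   -0.02]
shift [ -0.4 149.4  78.4] turn [14.95  0.   -0.02]
```

View pics/s10.png

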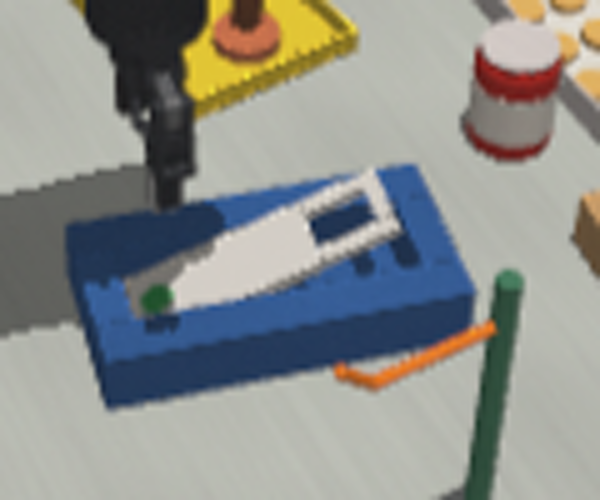

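View pics/wrist10.png

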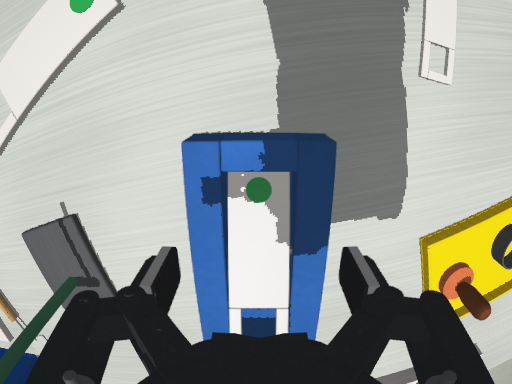

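```bash
python3 -m inch '[[[0,12,-10,2,0,0,100],[0,24,-15,4,0,0,100],[-1,38,-20,6,0,0,100],[-1,52,-20,8,0,0,100],[-2,66,-20,10,0,0,100],[-2,80,-20,12,0,0,100],[-2,92,-20,14,0,0,100],[-2,102,-20,15,0,0,100],[-2,104,-20,15,0,0,100],[-2,104,-20,15,0,0,100]]]' 40;  python3 -c "
from h import *
c=snap('wrist','11');t=snap('top','11')
print(c['state']['joint_positions'].round(3),c['state']['tcp_pos'])
"
```

```text
time_s: 16.8
tcp_pos: [0.5301, -0.0475, 0.18]
tcp_rot: [-0.101, 0.763, 0.632, -0.083]
ft_force: [-0.6, 0.0, 0.2]
width: 0.0854
[-0.102  0.543  0.242  1.531  0.022  0.082] [ 0.53010557 -0.04748821  0.18004548]
```

View pics/wrist11.png

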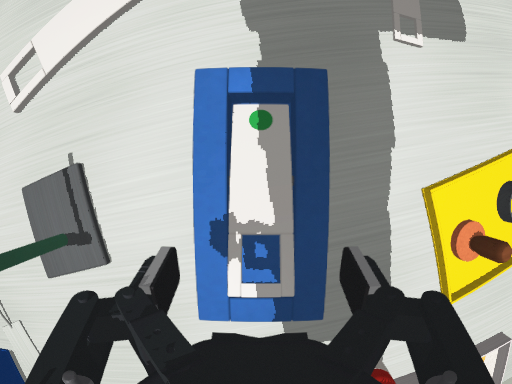

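```bash
python3 -c "
from h import *
c=load('wrist11')
A=onz(c,(228,296),.0885);B=onz(c,(295,297),.0885);print(A,B,np.linalg.norm(A-B),(A+B)/2)
xd=np.array([.9825,-.186,0]);O=np.array([.4903,-.0383,0]);print('model',O+.0992*xd)
C=onz(c,(242,235),.0655);D=onz(c,(280,235),.0655);print('slot near',C,D,(C+D)/2)
E=onz(c,(232,104),.022);F=onz(c,(289,104),.022);print('low end',(E+F)/2)
d=(A+B)/2-(C+D)/2;print(np.degrees(np.arctan2(d[1],d[0])))
go([.574,-.0543,.0817],az(79.3,15))
"
```

```text
[ 0.58263306 -0.08415254  0.0885    ] [ 0.59439197 -0.02799139  0.0885    ] 0.05737897846777794 [ 0.58851251 -0.05607196  0.0885    ]
model [ 0.587764  -0.0567512  0.       ]
slot near [ 0.53635497 -0.06379268  0.0655    ] [ 0.54269311 -0.03054418  0.0655    ] [ 0.53952404 -0.04716843  0.0655    ]
low end [ 0.41490013 -0.02375067  0.022     ]
-10.300924714579034
shift [ 1.4 68.9 84.2] turn [ 0.02 -0.01 -0.02]
```

```bash
python3 -m inch '[[[0,20,5,0,0,0,100],[1,40,12,0,0,0,100],[1,58,22,0,0,0,100],[1,69,34,0,0,0,100],[1,69,46,0,0,0,100],[1,69,58,0,0,0,100],[1,69,68,0,0,0,100],[1,69,77,0,0,0,100],[1,69,82,0,0,0,100],[1,69,84,0,0,0,100]]]' 40;  python3 -c "
from h import *
c=snap('wrist','12');t=snap('side','12');crop(t,210,170,330,270,5,'pics/s12.png')
print(c['state']['joint_positions'].round(3),c['state']['tcp_pos'])
"
```

```text
time_s: 17.9
tcp_pos: [0.5742, -0.0548, 0.0816]
tcp_rot: [-0.101, 0.763, 0.633, -0.083]
ft_force: [0.3, 0.2, -0.3]
width: 0.0852
[-0.106  0.687  0.236  1.381  0.021  0.078] [ 0.57419158 -0.05480401  0.08156342]
```

View pics/wrist12.png

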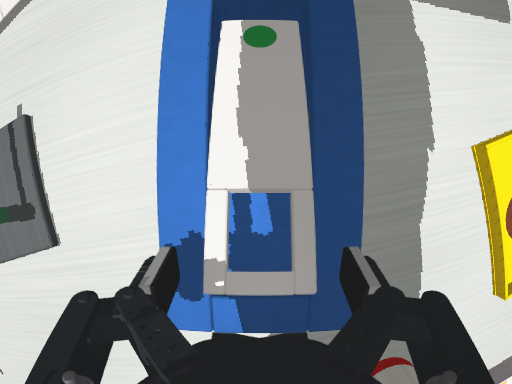

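View pics/s12.png

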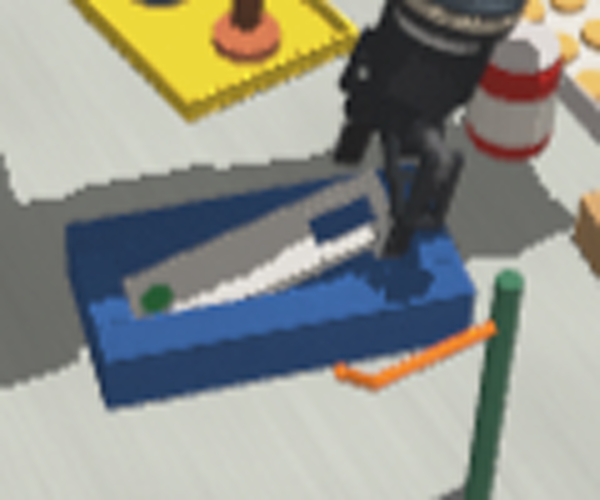

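```bash
python3 -m inch '[[[0,0,0,0,0,0,85],[0,0,0,0,0,0,78],[0,0,0,0,0,0,72],[0,0,0,0,0,0,66],[0,0,0,0,0,0,60],[0,0,0,0,0,0,55],[0,0,0,0,0,0,55],[0,0,0,0,0,0,50],[0,0,0,0,0,0,50],[0,0,0,0,0,0,50]]]' 100;  python3 -c "
from h import *
c=snap('wrist','13')
print(c['state']['joint_positions'].round(3),c['state']['tcp_pos'],c['state']['width'])
"
```

```text
time_s: 19.0
tcp_pos: [0.5745, -0.0548, 0.0818]
tcp_rot: [-0.101, 0.763, 0.633, -0.083]
ft_force: [0.9, 0.6, 3.7]
width: 0.0547
[-0.106  0.687  0.237  1.382  0.021  0.078] [ 0.57453632 -0.0548408   0.08182553] 0.05472059506248495
```

View pics/wrist13.png

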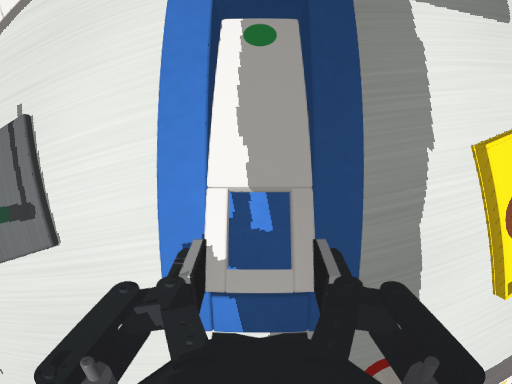

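```bash
python3 -m inch '[[[0,-1,-4,0,0,0,50],[0,-3,-11,0,0,0,50],[0,-5,-20,0,0,0,50],[0,-9,-33,0,0,0,50],[0,-13,-48,0,0,0,50],[0,-18,-66,0,0,0,50],[0,-23,-85,0,0,0,50],[0,-29,-108,0,0,0,50],[0,-34,-126,0,0,0,50],[0,-36,-135,0,0,0,50]]]' 100;  python3 -c "
from h import *
c=snap('wrist','14');s=snap('side','14');crop(s,180,90,330,270,3,'pics/s14.png')
print(c['state']['joint_positions'].round(3),c['state']['tcp_pos'],c['state']['width'])
"
```

```text
time_s: 20.05
tcp_pos: [0.5751, -0.0549, 0.2241]
tcp_rot: [-0.1, 0.764, 0.633, -0.082]
ft_force: [0.0, 0.7, -2.0]
width: 0.0552
[-0.106  0.645  0.525  1.709  0.021  0.078] [ 0.57509823 -0.05494433  0.22410286] 0.05516708963640605
```

View pics/wrist14.png

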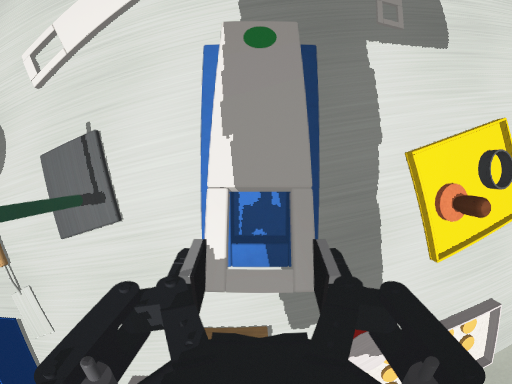

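View pics/s14.png

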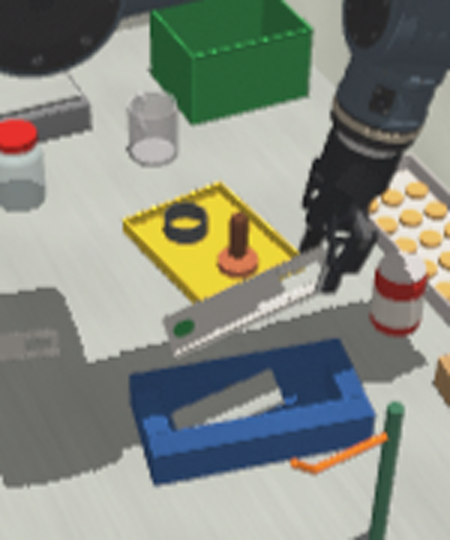

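```bash
cat >> h.py <<'E'
def gt(G,a,tilt,base=None,zoff=.004):
    R=az(a,tilt);P=np.asarray(G)-zoff*R[:,2];go(P,R,base);return P,R
E
python3 -c "
from h import *
t=load('top0');m=mask(t,(3,150,110),(18,255,255))
c=[x for x in comps(m) if x[0][0]>340][0];ys,xs=np.nonzero(c[2])
k=ys<206;l=np.polyfit(ys[k],xs[k],1);print(l,ys.min(),ys.max())
P=[onz(t,(np.polyval(l,y),y),.235) for y in (184,204)];print(P,np.degrees(np.arctan2(*(P[0]-P[1])[[1,0]])))
b=gt([.40,-.10,.29],85,-54.4)
gt([.343,-.31,.29],96.7,-54.4)
print('next');gt([.343,-.31,.29],96.7,-54.4,b)
"
```

```text
[1.38481926e-01 3.29076051e+02] 182 214
[array([ 0.50411772, -0.30016772,  0.235     ]), array([ 0.44405253, -0.305832  ,  0.235     ])] 5.387187710649533
shift [ -77.2 -179.3  -24.2] turn [-69.2    2.05  -5.73]
shift [-294.8 -195.5  -20. ] turn [-68.7    6.25 -17.43]
next
shift [-214.8  -22.4  -31.2] turn [-0.    9.51 -6.81]
```

```bash
python3 -m inch '[[[-4,-9,-2,-4,0.1,-0.3,50],[-11,-27,-4,-11,0.3,-1,50],[-20,-46,-6,-18,0.5,-1.5,50],[-29,-67,-9,-26,0.8,-2.2,50],[-38,-88,-12,-34,1,-2.8,50],[-47,-110,-15,-42,1.2,-3.5,50],[-56,-131,-18,-50,1.5,-4.2,50],[-65,-152,-21,-58,1.7,-4.8,50],[-73,-170,-23,-65,1.9,-5.4,50],[-77,-179,-24,-69.2,2,-5.7,50]]]' 100;  python3 -c "
from h import *
s=snap('side','15');crop(s,100,90,360,290,3,'pics/s15.png')
print(s['state']['joint_positions'].round(3),s['state']['tcp_pos'],s['state']['width'])
gt([.36,-.20,.29],90,-54.4);gt([.343,-.31,.29],96.3,-54.4)
"
```

```text
time_s: 21.15
tcp_pos: [0.3975, -0.099, 0.2906]
tcp_rot: [0.277, 0.688, 0.62, 0.257]
ft_force: [0.7, -0.1, 0.0]
width: 0.0554
[-0.405 -0.638 -0.87   0.588  0.219 -0.214] [ 0.39747655 -0.09903656  0.29060271] 0.05539629668115116
shift [-105.3  -12.7  -23.2] turn [-9.61  3.96 -4.16]
shift [-216.8  -16.1  -28.1] turn [-9.55  8.77 -8.25]
```

View pics/s15.png

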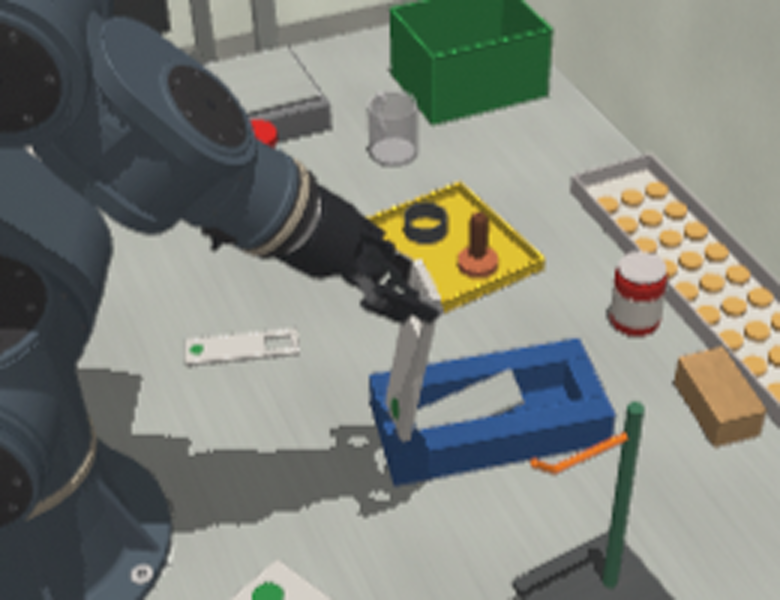

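```bash
python3 -m inch '[[[-12,-1,-2,-1,0.5,-0.5,50],[-34,-3,-6,-2,1.5,-1.5,50],[-58,-5,-9,-3.5,2.5,-2.5,50],[-84,-8,-14,-4.5,3.7,-3.5,50],[-110,-10,-18,-6,5,-4.5,50],[-136,-11,-21,-7,6,-5.5,50],[-162,-13,-24,-8,7,-6.5,50],[-188,-15,-26,-9,8,-7.5,50],[-208,-16,-28,-9.5,8.7,-8.2,50],[-217,-16,-28,-9.5,8.7,-8.2,50]]]' 100;  python3 -c "
from h import *
s=snap('side','16');crop(s,150,190,350,340,4,'pics/s16.png');w=snap('wrist','16')
s=w
print(s['state']['joint_positions'].round(3),s['state']['tcp_pos'],s['state']['width'])
gt([.343,-.319,.263],96.3,-54.4)
"
```

```text
time_s: 22.2
tcp_pos: [0.3449, -0.3136, 0.2956]
tcp_rot: [0.3, 0.597, 0.662, 0.338]
ft_force: [0.2, 0.9, -1.9]
width: 0.0552
[-1.276 -0.123 -0.586  0.862  0.915 -1.257] [ 0.34516987 -0.31378966  0.29580157] 0.055047569983543
shift [ -6.3 -28.5  13. ] turn [-0.65  0.01 -0.38]
```

View pics/s16.png

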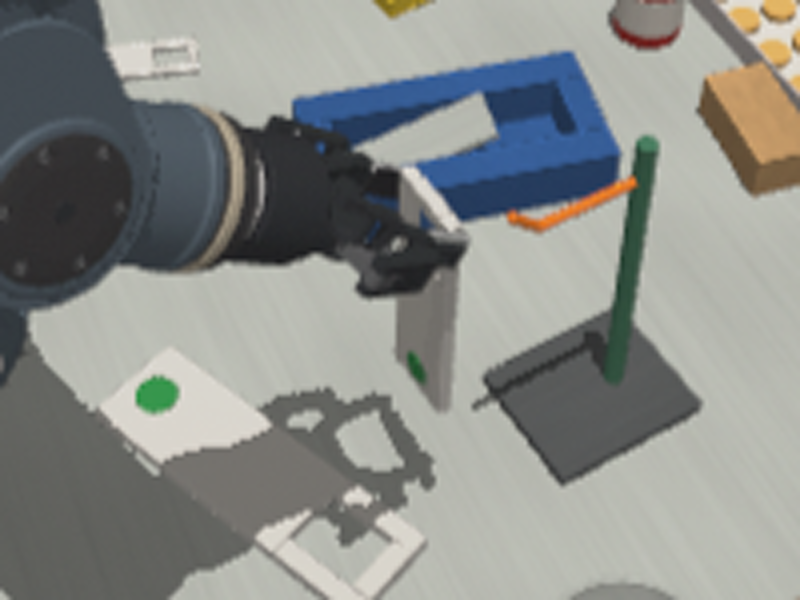

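View pics/wrist16.png

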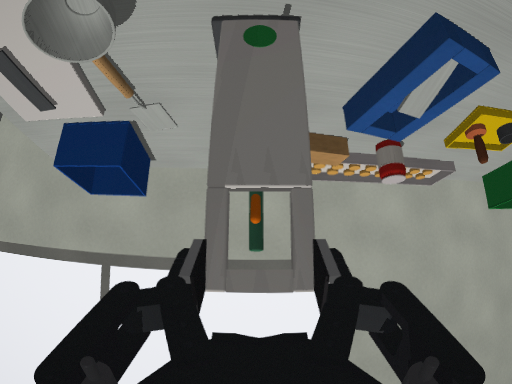

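```bash
python3 -m inch '[[[-1,-3,1,0,0,0,50],[-1,-7,3,-0.2,0,-0.1,50],[-2,-12,5,-0.4,0,-0.2,50],[-3,-17,8,-0.5,0,-0.3,50],[-4,-22,10,-0.6,0,-0.4,50],[-4,-26,12,-0.6,0,-0.4,50],[-4,-28,13,-0.6,0,-0.4,50],[-4,-28.5,13,-0.6,0,-0.4,50],[-4,-28.5,13,-0.6,0,-0.4,50],[-4,-28.5,13,-0.6,0,-0.4,50]]]' 100;  python3 -c "
from h import *
s=snap('side','17');crop(s,220,190,340,310,5,'pics/s17.png');w=snap('wrist','17');crop(w,190,150,330,310,4,'pics/w17.png')
s=w
print(s['state']['joint_positions'].round(3),s['state']['tcp_pos'],s['state']['width'])
gt([.343,-.319,.263],96.3,-54.4)
R=rot(w['state']['tcp_rot']);print(R.round(3))
for p in ([.4094,-.3115,.257],[.432,-.3085,.235],[.508,-.300,.235]): print(proj(w,p))
G=w['state']['tcp_pos']+.004*R[:,2];print('G',G)
"
```

```text
time_s: 23.3
tcp_pos: [0.3397, -0.3168, 0.2665]
tcp_rot: [0.306, 0.592, 0.663, 0.34]
ft_force: [0.1, 0.4, -1.5]
width: 0.0551
[-1.298 -0.09  -0.641  0.797  0.931 -1.299] [ 0.33977711 -0.31676462  0.26652644] 0.05494576981470567
shift [-2.6 -1.1  0.5] turn [0.01 0.02 0.19]
[[-0.111  0.578  0.808]
 [ 0.994  0.067  0.089]
 [-0.003  0.813 -0.582]]
[255.32163474 256.57904774]
[256.39423054 232.34244747]
[257.0796146  243.36732829]
G [ 0.34301041 -0.3164091   0.26419848]
```

View pics/s17.png

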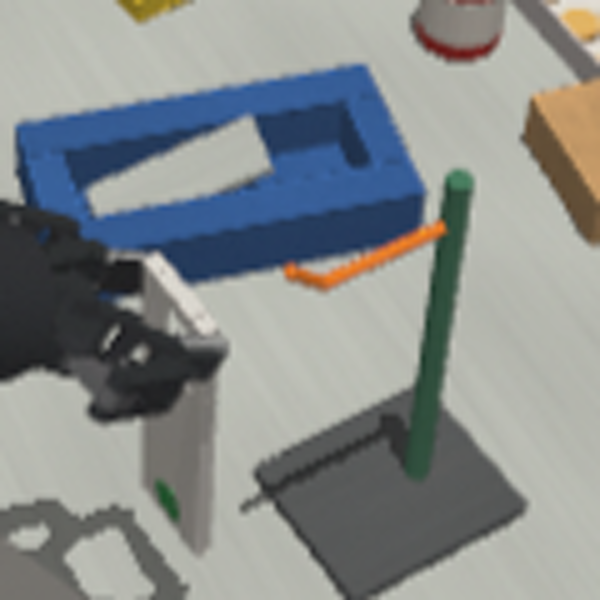

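View pics/w17.png

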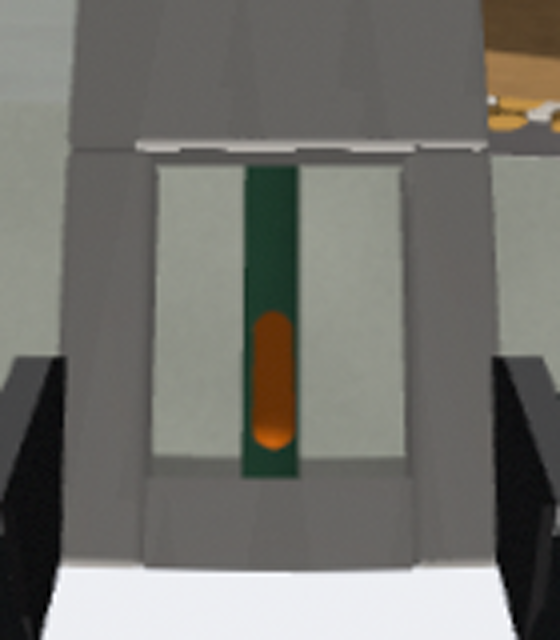

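```bash
python3 -m inch '[[[0,3,4,0,0,0,50],[0,9,13,0,0,0,50],[0,16,22,0,0,0,50],[0,23,32,0,0,0,50],[0,30,42,0,0,0,50],[0,38,53,0,0,0,50],[0,46,64,0,0,0,50],[0,53,74,0,0,0,50],[0,58,81,0,0,0,50],[0,60.5,84.5,0,0,0,50]]]' 100;  python3 -c "
from h import *
s=snap('side','18');crop(s,220,190,340,310,5,'pics/s18.png');w=snap('wrist','18');crop(w,190,150,330,310,4,'pics/w18.png')
s=w
print(s['state']['joint_positions'].round(3),s['state']['tcp_pos'],s['state']['width'])
R=rot(w['state']['tcp_rot']);
G=w['state']['tcp_pos']+.004*R[:,2];print('G',G,'up',R[2])
"
```

```text
time_s: 24.4
tcp_pos: [0.4437, -0.3047, 0.2664]
tcp_rot: [0.305, 0.592, 0.664, 0.34]
ft_force: [0.0, -0.1, -1.2]
width: 0.0553
[-1.028 -0.095 -0.689  0.448  0.831 -0.904] [ 0.44376037 -0.30478791  0.26640355] 0.055164753560451966
G [ 0.44699359 -0.30442954  0.26407592] up [-0.00255643  0.81325174 -0.58190642]
```

View pics/s18.png

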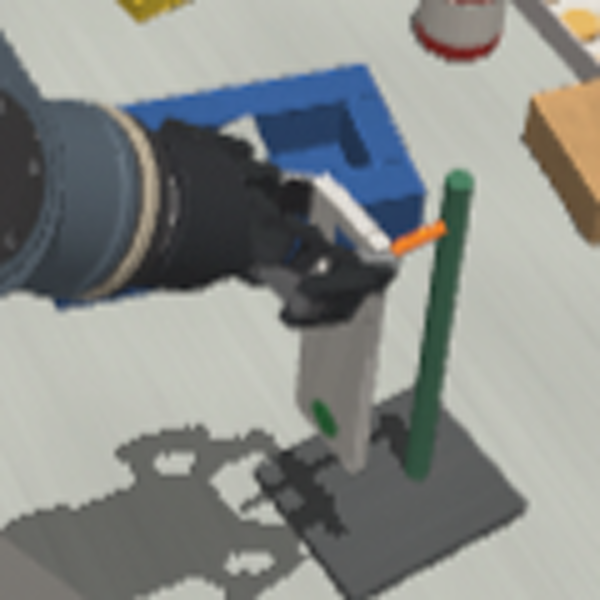

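View pics/w18.png

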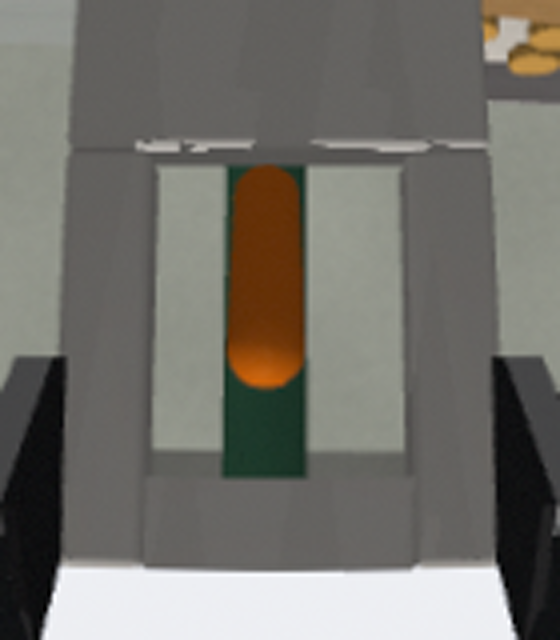

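```bash
python3 -m inch '[[[0,-3,2.2,0,0,0,50],[0,-7,5,0,0,0,50],[0,-11,7.9,0,0,0,50],[0,-15,10.7,0,0,0,50],[0,-18,12.9,0,0,0,50],[0,-20,14.3,0,0,0,50],[0,-21,15,0,0,0,50],[0,-22,15.7,0,0,0,50],[0,-22,15.7,0,0,0,50],[0,-22,15.7,0,0,0,50]]]' 100;python3 -m inch '[[[0,-0.5,0.4,0,0,0,50],[0,-1,0.7,0,0,0,50],[0,-1.2,0.9,0,0,0,50],[0,-1.6,1.2,0,0,0,50],[0,-2,1.4,0,0,0,50],[0,-2,1.4,0,0,0,50],[0,-2,1.4,0,0,0,50],[0,-2,1.4,0,0,0,50],[0,-2,1.4,0,0,0,50],[0,-2,1.4,0,0,0,50]]]' 100
```

```text
time_s: 25.5
tcp_pos: [0.443, -0.3052, 0.2394]
tcp_rot: [0.306, 0.592, 0.663, 0.34]
ft_force: [-0.3, 0.4, -1.5]
width: 0.0552
time_s: 26.5
tcp_pos: [0.443, -0.3052, 0.2369]
tcp_rot: [0.306, 0.592, 0.663, 0.34]
ft_force: [-0.9, 0.0, -1.6]
width: 0.0551
```

```bash
python3 -m inch '[[[0,-0.4,0.3,0,0,0,50],[0,-0.8,0.6,0,0,0,50],[0,-1.2,0.9,0,0,0,50],[0,-1.6,1.2,0,0,0,50],[0,-1.6,1.2,0,0,0,50],[0,-1.6,1.2,0,0,0,50],[0,-1.6,1.2,0,0,0,50],[0,-1.6,1.2,0,0,0,50],[0,-1.6,1.2,0,0,0,50],[0,-1.6,1.2,0,0,0,50]]]' 100;  python3 -c "
from h import *
w=snap('wrist','19');crop(w,190,150,330,310,4,'pics/w19.png')"
```

```text
time_s: 27.5
tcp_pos: [0.4435, -0.3054, 0.236]
tcp_rot: [0.306, 0.592, 0.663, 0.34]
ft_force: [-3.3, 1.6, 8.9]
width: 0.0549
```

View pics/w19.png

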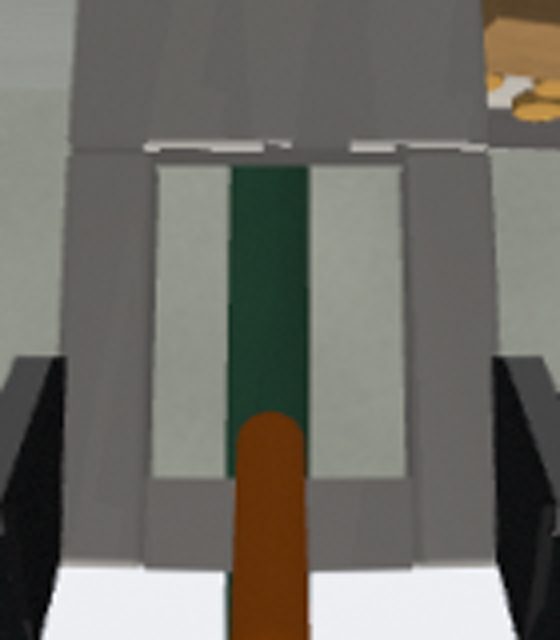

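```bash
python3 -m inch '[[[0,0.4,-0.3,0,0,0,60],[0,0.4,-0.3,0,0,0,66],[0,0.4,-0.3,0,0,0,69],[0,0.4,-0.3,0,0,0,72],[0,0.4,-0.3,0,0,0,76],[0,0.4,-0.3,0,0,0,80],[0,0.4,-0.3,0,0,0,90],[0,0.4,-0.3,0,0,0,100],[0,0.4,-0.3,0,0,0,100],[0,0.4,-0.3,0,0,0,100]]]' 100;  python3 -c "
from h import *
w=snap('wrist','20');s=snap('side','20');crop(s,220,190,340,310,5,'pics/s20.png')"
```

```text
time_s: 28.55
tcp_pos: [0.443, -0.3052, 0.2354]
tcp_rot: [0.306, 0.592, 0.663, 0.34]
ft_force: [-0.3, 0.7, -0.6]
width: 0.0854
```

View pics/wrist20.png

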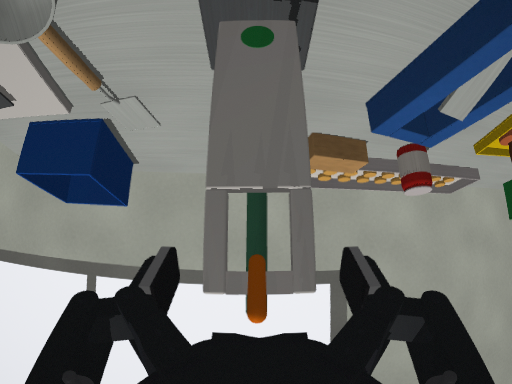

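View pics/s20.png

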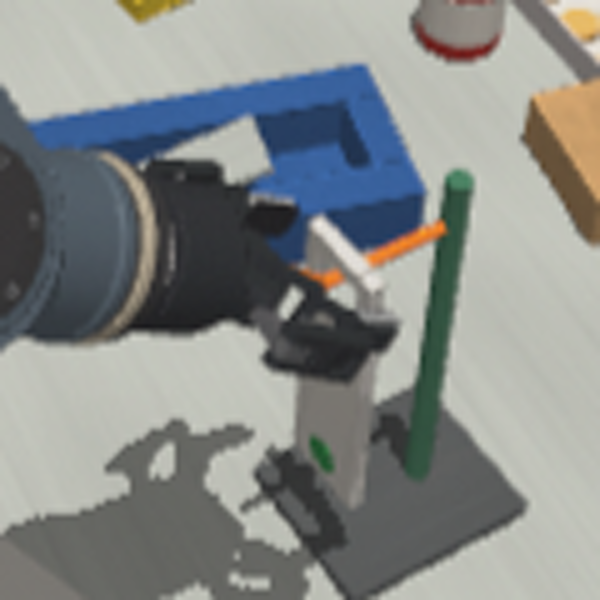

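```bash
python3 -m inch '[[[0,0,-3,0,0,0,100],[0,0,-8,0,0,0,100],[0,0,-16,0,0,0,100],[0,0,-26,0,0,0,100],[0,0,-38,0,0,0,100],[0,0,-50,0,0,0,100],[0,0,-62,0,0,0,100],[0,0,-74,0,0,0,100],[0,0,-84,0,0,0,100],[0,0,-90,0,0,0,100]]]' 100; python3 -m inch '[[[0,0,-5,0,0,0,100],[0,0,-10,0,0,0,100],[0,0,-15,0,0,0,100],[0,0,-20,0,0,0,100],[0,0,-20,0,0,0,100],[0,0,-20,0,0,0,100],[0,0,-20,0,0,0,100],[0,0,-20,0,0,0,100],[0,0,-20,0,0,0,100],[0,0,-20,0,0,0,100]]]'; python3 -c "
from h import *
w=snap('wrist','21');s=snap('side','21');crop(s,200,110,340,310,3,'pics/s21.png');t=snap('top','21')"
```

```text
time_s: 29.65
tcp_pos: [0.3697, -0.3135, 0.2885]
tcp_rot: [0.306, 0.592, 0.663, 0.34]
ft_force: [0.2, -0.1, -0.2]
width: 0.0856
time_s: 30.65
tcp_pos: [0.3541, -0.3149, 0.2993]
tcp_rot: [0.305, 0.592, 0.663, 0.34]
ft_force: [-0.6, -0.2, -0.2]
width: 0.0851
```

View pics/s21.png

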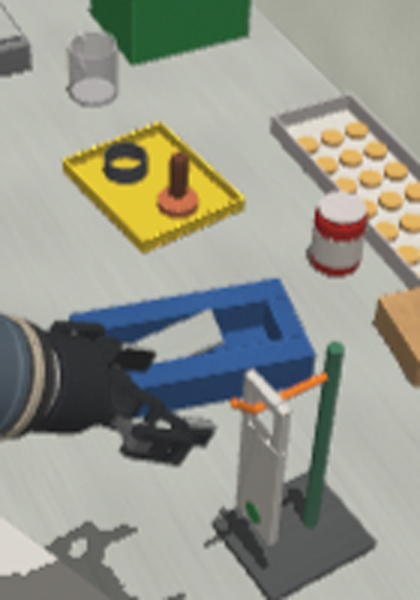

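View pics/wrist21.png

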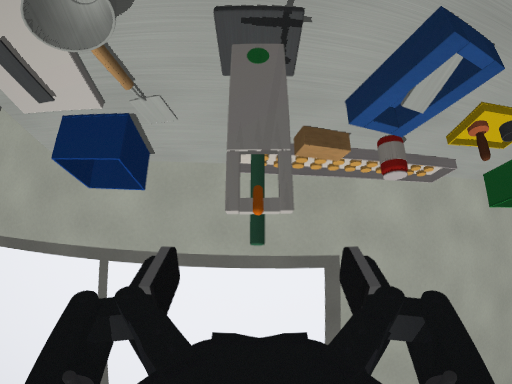

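View pics/top21.png

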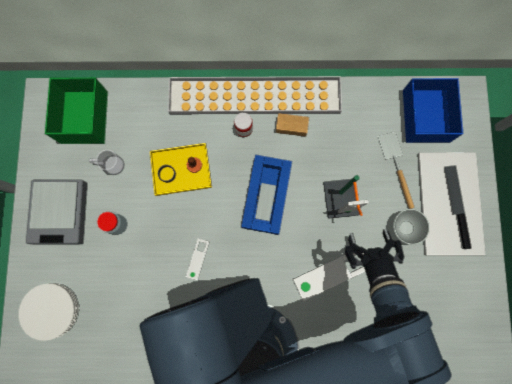

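```bash
python3 -m inch '[[[0,0,0,0,0,0,100],[0,0,0,0,0,0,100],[0,0,0,0,0,0,100],[0,0,0,0,0,0,100],[0,0,0,0,0,0,100],[0,0,0,0,0,0,100],[0,0,0,0,0,0,100],[0,0,0,0,0,0,100],[0,0,0,0,0,0,100],[0,0,0,0,0,0,100]]]'
python3 - <<'E'
from h import *
w0=load('wrist21');s0=load('side21')
w=snap('wrist','22');s=snap('side','22')
f=lambda c,x0,x1,y0,y1:[x[1] for x in comps(mask(c,(45,100,40),(85,255,255)),6) if x0<x[1][0]<x1 and y0<x[1][1]<y1]
for a,b in ((w0,s0),(w,s)):
    gw=f(a,235,285,30,80);gs=f(b,270,295,265,300);print(gw,gs)
    if gw and gs: print('spot',two(a,gw[0],b,gs[0]))
print('board top end mid',two(w,(260,212.5),s,(200+267/3,110+390/3)))
E
```

```text
time_s: 31.8
tcp_pos: [0.3541, -0.315, 0.2994]
tcp_rot: [0.306, 0.592, 0.663, 0.34]
ft_force: [0.1, 0.5, 0.4]
width: 0.0855
[[257.5, 55.2]] [[283.7, 280.4]]
spot (array([ 0.44165108, -0.30746983,  0.08074558]), np.float64(0.0011033742143444273))
[[257.6, 55.2]] [[283.7, 280.4]]
spot (array([ 0.44165521, -0.30746487,  0.08075807]), np.float64(0.0011285850172499127))
board top end mid (array([ 0.44722875, -0.30446725,  0.24992063]), np.float64(0.002160042637577375))
```

```bash
python3 -c "
from station import workorder
print(workorder.hand_in())"
```

```text
the job is handed in; nothing more can be done
None
```

The job is handed in at about 32 s of the 72 s allowed, and my checks show it complete; the interface gives no verdict.

- **Stamp:** I lifted it off the board, set it down in the yellow tray clear of the ring cutter, and let go. The last pictures show it standing upright.
- **Board:** I pressed the green-spot end until it tipped fully, then took the board across the hand-slot end and threaded the slot over the orange hook. I lowered it until it touched the hook, let go and backed away.
- **Hanging check:** The green spot is at (0.442, -0.307, 0.081) m, with the top end straight above it to within about 2°. The expected spot height was 0.081 m. Two looks about 1 s apart agree to under 0.1 mm, so the board hangs still.
- **Other things:** The cutter, jar, bowl, tin, jug, spatula and box look unmoved in the top view; I judged that by eye and did not measure it.
- **Press force:** At the end of its travel the fingertip press peaked at about 42 N on the wrist sensor. That is above the 40 N limit for the arm and gripper body, but only the fingertips were touching. The wrist limit is 120 N.

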